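# Crank the taping drive home

## Robot

A 7-joint arm with a two-finger parallel gripper is mounted at the origin on the work surface. World frame = base frame: x ahead of the robot, y to its left, z up, the work surface at z = 0. Lengths are in m, angles in rad, forces in N, time in s.
With the tool pointing down it reaches from about 0.425 to 0.875 m from the base axis. Payload 8.4 kg.
Tool frame: the origin (TCP) lies on the front face of the gripper's body, between the roots of the fingers; the fingertips stand 73 mm ahead of it and the grasp point (between the pads) lies 54 mm ahead of it (env.tcp_to_grasp is the distance from the TCP to the grasp point, in m); z points along the fingers, y is the line along which they close (so a half turn about z gives the same grasp; the last joint's range is limited). The gripper opens to 85 mm and grips with 20 to 120 N. Pads are 22 mm wide; open, the fingers measure 114 mm over their backs; the gripper's body (76 mm by 85 mm) begins 54 mm behind the grasp point. The pads swing forward as they close: fully open they stand 13 mm farther back than shut.
Start: joints at [-1.267, 0.333, 0.04, 1.465, -0.013, 1.343, -0.059], TCP at [0.255, 0.598, 0.304] pointing down, gripper open.
Joint ranges: [-2.58, 2.58], [-0.38, 2.09], [-1.3, 1.39], [0.25, 2.4], [-1.5, 4.64], [0.08, 2.09], [-2.65, 2.65]. Speed limits (rad/s): [2.22, 2.22, 2.79, 2.79, 3.14, 3.14, 3.14].

## Interface

Orientations are given as a rotation vector (axis times angle).
In Python, from station import env gives the robot as it stands.
- The arm moves only by the tool servo_tool, never from a script. Its arguments are lists of equal length, an entry for each row: "delta_pos": the shift along the tool's x, y, z in cm, a list of three; "spin": the turn about the tool's z in degrees; "grip": the finger opening in cm, from 0 to 8.54. A call has 1 to 20 rows; each row shifts and turns the commanded pose from where the row before left it, along the tool's axes as they then stand; what a row does not reach is not made up. A row lasts 1/10 s, in which the tool goes at most 50 mm and 8.59 degrees, less where a joint would pass 70% of its speed; a pose out of reach is approached as far as the arm can. A call is refused whole if a number of a shift passes 5 or a number of a turn 8.59, either way. A call with a gripper value outside its range is refused whole. The fingers move at their own pace and stop on an object; "newtons" is the grip in N (left out, the last holds). Time passes only in rows, so rows that do not move let the fingers close. It gives the time, the measured TCP pose, the force, the opening and the grip force at its end, in the units of the state.
- env.observe(): the state, without advancing time (a new reading comes with each control period).
- env.capture(name): name is "side" or "top" or "wrist"; returns (picture, depth): 384x512x3 uint8, red, green, blue; 384x512 float32, m along the optical axis (not along the pixel's ray), 0 where there is no reading.
- env.get_calibration(name): a dict with "fov_y" (degrees; the focal length in pixels is half the picture's height over the tangent of half this angle, whatever the lens; pixels are square), "cx", "cy" (the principal point, pixels), "rvec" (rotation vector, rad) and "tvec" (3), from world to camera coordinates, as OpenCV has them; the wrist camera has in their place "T_tool_cam" (4x4, takes a point from camera to tool coordinates, whose origin is the TCP and whose axes are the flange's). Camera axes: x right, y down, z forward; pixel columns grow to the right and rows downward; lengths in m; the calibration is good to about 2 mm. A picture is of the moment at which its call begins: read the wrist's pose just before it. get_calibration takes no time and is no camera call.
- env.hand_in(): hands the job in; it is judged then, once.
The state is a dict: "time": time; "joint_positions": joint angles; "qd": joint speeds; "effort": joint torques, N m; "ee_pos": TCP position; "tool_rot": TCP orientation; "wrist_force": force on the tool from outside, world axes, zero at the start; "wrist_torque": the same for the moment, N m; "grip_width": finger opening in m; "finger_force": force on a finger pad.
Only numpy, scipy, OpenCV 4.12 (cv2) and the standard library are available. Lean on these libraries where they do the work, as an engineer would, in place of code of your own. Each camera call takes 0.05 s, during which the arm holds its last target. There are 200 camera calls.

## Task

Pick up the loose two-clawed crank and set it fully down in the drive cup, the one with a bar across it, so that its claws straddle the bar. Then turn the drive clockwise (seen from above) until its pointer comes up to the stop block, and leave the crank standing in the cup. Leave the handwheel where it lies.

Things in the scene. Friction and masses are not known exactly. Their poses are not given: they have to be found in the camera images.
- crank: Loose dark steel crank, 0.55 kg, standing on two claws (each 10 x 30 mm, 30 tall, at x -20 and +20). Origin: on its axis at the claws' lower ends; z up, x to the handle. Above: 64 mm disc and 20 mm wide arm (z 30-42); bright grip block on the axis, 34 (x) by 24 (y), z 42-78: grip across y; black upright handle, 22 mm, at x 88, z up to 92; counterweight, 40 mm, at x -60, z up to 52. Balanced.
- drive_seat (a point): Centre of the drive cup's inner floor, 54 mm above the table; turns with the cup, z up. Cup 80 mm inside, 88 outside, rim 22 mm above this point, on a 136 mm square housing. A bar 10 mm thick, 14 high, crosses the floor along y. Seated, crank's origin is here, its x along this x (either way round), to 10 mm and 30 deg. The other housing's cup has no bar, only a round stub: not that one.
- drive (a joint): Turn of the drive cup, rad, growing clockwise seen from above. Starts at 0 to 0.12, stop at 0.85, where the pointer (small tab outside the cup, in line with the bar) meets the dark stop block on the housing. From a square seating the crank turns about 30 deg freely before its claws take the bar along. Friction 0.12 N m; stays where left.
- handwheel: Loose black handwheel, 104 mm across, three spokes and a small upright knob on its rim (52 mm high), flat on the table; not for this drive. Origin: centre of its underside.
Mind the look-alikes: they are no part of the job. Leave any green look-alike of the crank alone.

How it is judged:
On the way:
1. the crank is seated in the drive cup over the bar, before the drive has been turned far (z of crank in the frame of drive_seat between -0.007 and 0.007 m and horizontal distance between crank and drive_seat below 0.016 m and angle between crank's own z axis and vertical below 0.14 rad and value of joint drive below 0.4 rad), for 0.1 s.
At the end, for the whole second after the job is handed in: The crank stands at rest in the drive cup, its claws down on the cup floor within 7 mm, within 16 mm of the axis and 8 degrees of upright, and the drive is turned to 0.65 rad or more (within 11 degrees of its stop) (z of crank in the frame of drive_seat between -0.007 and 0.007 m and horizontal distance between crank and drive_seat below 0.016 m and angle between crank's own z axis and vertical below 0.14 rad and value of joint drive above 0.65 rad and linear speed of crank below 0.02 m/s); the robot touches nothing.
It fails at once if the handwheel is shifted by more than 40 mm (distance of handwheel from where it was at the start of the episode above 0.04 m).
It also fails if it takes over 42 s, if anything falls off the work surface, if the arm or the gripper's body presses on something with over 40 N, if the wrist force passes 120 N, or if a joint passes its speed limit or range.

## Working session

There is one attempt and no reset: what is moved stays moved. The work goes in short steps, Python scripts to look and compute and a tool call to move; the robot and the scene stay as the last step left them, time stands still between calls to the robot, and variables do not carry over. Pictures are saved under pics/ and viewed, at most 10 in all, crops included, and the job is handed in when it is done.

Besides the shell and the picture viewer there is one more tool, called after "Call:" as name(argument=value, ...) on one line, values as JSON. servo_tool: Moves the arm, as the interface text tells. Its arguments: {"type":"object","properties":{"delta_pos":{"type":"array"},"spin":{"type":"array"},"grip":{"type":"array"},"newtons":{"type":"number"}},"required":["delta_pos","spin","grip"]}

```bash
mkdir -p pics
cat > h.py <<'E'
import numpy as np, cv2
from station import env
def cap(name):
    s=env.observe(); c=env.get_calibration(name); im,d=env.capture(name)
    f=im.shape[0]/2/np.tan(np.radians(c["fov_y"])/2)
    if name=="wrist":
        T=np.eye(4);T[:3,:3]=cv2.Rodrigues(np.array(s["tool_rot"],float))[0];T[:3,3]=s["ee_pos"]
        M=T@np.array(c["T_tool_cam"])
    else:
        R=cv2.Rodrigues(np.array(c["rvec"],float))[0];M=np.eye(4);M[:3,:3]=R.T;M[:3,3]=-R.T@np.array(c["tvec"]).ravel()
    return im,d,(f,c["cx"],c["cy"],M),c
def plane(uv,z,K):
    f,cx,cy,M=K; uv=np.atleast_2d(uv).astype(float)
    r=np.c_[(uv[:,0]-cx)/f,(uv[:,1]-cy)/f,np.ones(len(uv))]@M[:3,:3].T
    return M[:3,3]+r*((z-M[2,3])/r[:,2])[:,None]
def cloud(d,K):
    f,cx,cy,M=K; v,u=np.mgrid[:d.shape[0],:d.shape[1]]
    p=np.stack([(u-cx)/f*d,(v-cy)/f*d,d],-1)@M[:3,:3].T+M[:3,3]
    p[d==0]=np.nan; return p
def save(im,n,s=1.5): cv2.imwrite("pics/"+n,cv2.resize(im[:,:,::-1],None,fx=s,fy=s))
E
python3 - <<'E'
from h import *
print(env.observe())
for n in("top","side"):
    im,d,K,c=cap(n); save(im,n+"0.png"); np.savez(n+"0.npz",im=im,d=d); print(c,K[3])
print(env.get_calibration("wrist"))
E
```

```text
{'time': 0.0, 'joint_positions': array([-1.26721767,  0.33394003,  0.03988849,  1.46628847, -0.01337412,
        1.34327005, -0.0584949 ]), 'qd': array([ 2.33538123e-03, -1.61283723e-04,  1.30916841e-03,  3.54661675e-04,
        2.67359265e-05, -1.09154983e-03,  4.67885617e-05]), 'effort': array([-1.24987710e-03, -6.58563781e+01,  1.36473231e+00, -4.05556583e+01,
        1.67529518e-02,  1.28419723e-02,  1.77855486e-05]), 'ee_pos': array([0.25468696, 0.59766152, 0.30299413]), 'tool_rot': array([-6.28408886e-01, -3.07790885e+00,  2.55952852e-03]), 'wrist_force': array([ 0.0179318 , -0.16621866,  0.6495981 ]), 'wrist_torque': array([-0.0241189 , -0.05058395, -0.00221042]), 'finger_force': 0.0, 'grip_width': 0.08478352817071805}
{'fov_y': 50.61118636161688, 'cx': 257.4030072448023, 'cy': 191.59593245294425, 'rvec': array([ 2.14175573, -2.15857748,  0.12242881]), 'tvec': array([-0.05158408,  0.60743869,  1.16687609])} [[-0.00699199 -0.99199211  0.12610614  0.45506348]
 [-0.99988933  0.00859166  0.01214568 -0.07096979]
 [-0.01313189 -0.12600726 -0.9919424   1.23333816]
 [ 0.          0.  
[... 164 characters left out ...]
4 ]), 'tvec': array([0.61875143, 0.12361644, 1.13064821])} [[-0.99714862 -0.0342152   0.06726038  0.54516886]
 [-0.07483732  0.56288618 -0.82313943  0.90740484]
 [-0.00969606 -0.82582593 -0.56384175  0.74559178]
 [ 0.          0.          0.          1.        ]]
{'fov_y': 65.67297467692755, 'cx': 256.47897786308823, 'cy': 190.09438255038876, 'T_tool_cam': array([[ 7.08990888e-04, -9.44331511e-01, -3.28994671e-01,
         8.55227889e-02],
       [ 9.99999014e-01,  1.06842670e-03, -9.11743684e-04,
         7.74249119e-04],
       [ 1.21249498e-03, -3.28993700e-01,  9.44331337e-01,
        -7.00297355e-02],
       [ 0.00000000e+00,  0.00000000e+00,  0.00000000e+00,
         1.00000000e+00]])}
```

View pics/top0.png

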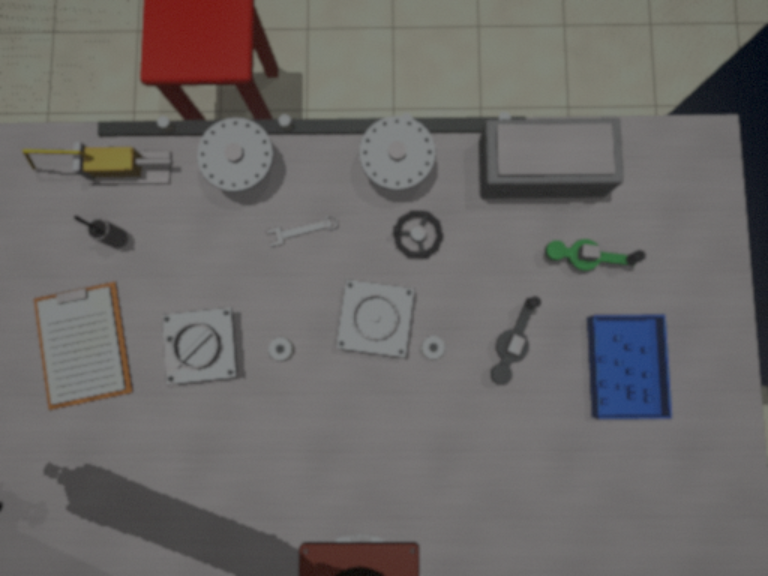

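View pics/side0.png

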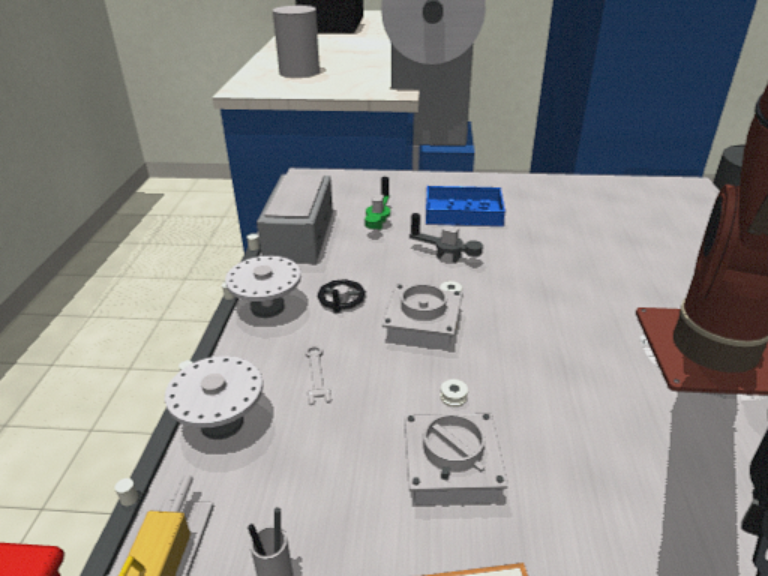

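The top view shows the crank with its grip block at about (515,344), its handle at (533,302) and its counterweight at (501,373), in the 1.5x picture. The barred drive cup is at (198,345). The side view shows the pointer near (478,467) and the stop block near (446,475).

Run:
```python
from h import *
im,d,K,c=cap("top")
P=cloud(d,K)
q=lambda u,v,z:plane([(u/1.5,v/1.5)],z,K)[0].round(4)
print("grip",q(516,344,.078),"handle",q(533,302,.092),"cw",q(501,373,.052),"disc",q(512,346,.042))
print("rim c",q(198,345,.076),"bar ends",q(179,364,.068),q(216,328,.068))
for u,v in((516,344),(533,302),(501,373),(198,320),(170,372),(190,355)): print(u,v,P[int(v/1.5),int(u/1.5)].round(3))
# grip block bright pixels
g=im.max(2); sub=g[215:245,330:360]; m=np.zeros_like(g); m[215:245,330:360]=(sub>150); 
m=((np.nan_to_num(P[:,:,2])>.066)&(np.nan_to_num(P[:,:,2])<.09)).astype(np.uint8); m[:215]=0;m[245:]=0;m[:,:330]=0;m[:,360:]=0
print(m.sum()); ys,xs=np.nonzero(m); r=cv2.minAreaRect(np.c_[xs,ys].astype(np.float32)); print(r, plane([r[0]],.078,K))
iS,dS,KS,_=cap("side")
print("ptr",plane([(478/1.5,467/1.5)],.06,KS),"stop",plane([(446/1.5,475/1.5)],.06,KS),"cup rim",plane([(454/1.5,442/1.5)],.076,KS))
```

```text
grip [ 0.4923 -0.3009  0.078 ] handle [ 0.5701 -0.3326  0.092 ] cw [ 0.438  -0.2755  0.052 ] disc [ 0.4896 -0.3002  0.042 ]
rim c [0.4949 0.3015 0.076 ] bar ends [0.4594 0.3393 0.068 ] [0.5275 0.2704 0.068 ]
516 344 [ 0.493 -0.301  0.077]
533 302 [ 0.571 -0.332  0.092]
501 373 [ 0.44  -0.275  0.053]
198 320 [0.546 0.312 0.047]
170 372 [0.444 0.364 0.049]
190 355 [0.478 0.32  0.069]
108
((343.800048828125, 229.40003967285156), (8.944271087646484, 11.627553939819336), 26.56505012512207) [[ 0.49210439 -0.30031323  0.078     ]]
ptr [[0.46217836 0.35033733 0.06      ]] stop [[0.50683114 0.36689595 0.06      ]] cup rim [[0.49581099 0.32170196 0.076     ]]
```

Call:
servo_tool(delta_pos=[[-2.8,-1.5,0.36],[-2.8,-1.5,0.36],[-2.8,-1.5,0.36],[-2.8,-1.5,0.36],[-2.8,-1.5,0.36],[-2.8,-1.5,0.36],[-2.8,-1.5,0.36],[-2.8,-1.5,0.36],[-2.8,-1.5,0.36],[-2.8,-1.5,0.36],[-2.8,-1.5,0.36],[-2.8,-1.5,0.36],[0,0,0],[0,0,0]], spin=[0,0,0,0,0,0,0,0,0,0,0,0,0,0], grip=[8.5,8.5,8.5,8.5,8.5,8.5,8.5,8.5,8.5,8.5,8.5,8.5,8.5,8.5])

```text
time: 1.6
ee_pos: [0.4936, 0.3, 0.2605]
tool_rot: [-0.631, -3.077, 0.0]
wrist_force: [-0.2, 0.4, -0.9]
grip_width: 0.085
finger_force: 0.0
```

Run:
```python
from h import *
im,d,K,c=cap("wrist"); save(im,"w1.png"); np.savez("w1.npz",im=im,d=d,M=K[3],f=K[:3])
print(env.observe()["joint_positions"])
```

```text
[-0.83872925  0.21401984  0.24713668  1.71508881 -0.05581565  1.21967403
  0.59036467]
```

View pics/w1.png

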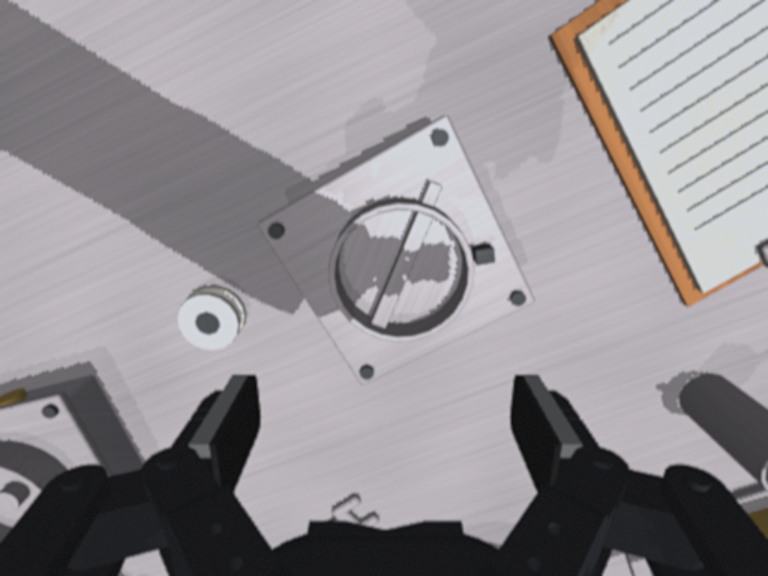

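The wrist view shows the cup rim centred near (400,268), the bar running from (377,323) to (415,212), the pointer at (433,185) and the stop block at (484,253).

Run:
```python
from h import *
z=np.load("w1.npz"); K=(*z["f"],z["M"]); P=cloud(z["d"],K)
q=lambda u,v,h:plane([(u/1.5,v/1.5)],h,K)[0].round(4)
for n,u,v,h in(("rim",400,268,.076),("barA",377,323,.068),("barB",413,215,.068),("ptr",433,185,.06),("stop",484,253,.06)): print(n,q(u,v,h),P[int(v/1.5),int(u/1.5)].round(4))
# rim points by depth: z in .072-.080
Z=P[:,:,2]; m=(abs(Z-.076)<.003)&(abs(P[:,:,0]-.495)<.06)&(abs(P[:,:,1]-.302)<.06)
p=P[m][:,:2]; A=np.c_[2*p,np.ones(len(p))]; s=np.linalg.lstsq(A,(p**2).sum(1),rcond=None)[0]; print("circle",s[:2],np.sqrt(s[2]+s[:2]@s[:2]),len(p))
m=(abs(Z-.067)<.003)&(np.hypot(P[:,:,0]-s[0],P[:,:,1]-s[1])<.036); p=P[m][:,:2]; u,S,V=np.linalg.svd(p-p.mean(0),full_matrices=False); print("bar",np.degrees(np.arctan2(V[0,1],V[0,0])),p.mean(0),S/np.sqrt(len(p)),len(p))
m=(abs(Z-.054)<.003)&(np.hypot(P[:,:,0]-s[0],P[:,:,1]-s[1])<.034);print("floor",np.median(Z[m]),m.sum())
```

```text
rim [0.4903 0.3119 0.076 ] [0.4918 0.3108 0.0679]
barA [0.5209 0.2835 0.068 ] [0.5205 0.2833 0.0678]
barB [0.4654 0.3307 0.068 ] [0.4677 0.3304 0.0539]
ptr [0.455  0.3483 0.06  ] [0.4544 0.3478 0.0602]
stop [0.5065 0.3626 0.06  ] [0.5042 0.3617 0.0645]
circle [0.49507401 0.31013737] 0.041592447207837245 1342
bar -44.5934185655449 [0.4940023  0.31107968] [0.02073663 0.00297554] 834
floor 0.05410981103457341 2885
```

Call:
servo_tool(delta_pos=[[-1.48,-3.45,0],[-1.48,-3.45,0],[-1.48,-3.45,0],[-1.48,-3.45,0],[-1.48,-3.45,0],[-1.48,-3.45,0],[-1.48,-3.45,0],[-1.48,-3.45,0],[-1.48,-3.45,0],[-1.48,-3.45,0],[-1.48,-3.45,0],[-1.48,-3.45,0],[-1.48,-3.45,0],[-1.48,-3.45,0],[-1.48,-3.45,0],[-1.48,-3.45,0],[0,0,0],[0,0,0],[0,0,0]], spin=[0,0,0,0,0,0,0,0,0,0,0,0,0,0,0,0,0,0,0], grip=[8.5,8.5,8.5,8.5,8.5,8.5,8.5,8.5,8.5,8.5,8.5,8.5,8.5,8.5,8.5,8.5,8.5,8.5,8.5])

```text
time: 3.55
ee_pos: [0.4956, -0.2981, 0.2605]
tool_rot: [-0.624, -3.079, -0.001]
wrist_force: [-0.4, 0.1, -0.6]
grip_width: 0.0847
finger_force: 0.0
```

Run:
```python
from h import *
im,d,K,c=cap("wrist"); save(im,"w2.png"); P=cloud(d,K); Z=P[:,:,2]
near=np.hypot(P[:,:,0]-.492,P[:,:,1]+.300)
m=((abs(Z-.078)<.004)&(near<.03)).astype(np.uint8); p=P[m>0]; print(len(p))
(c0,sz,a)=cv2.minAreaRect((p[:,:2]*1000).astype(np.float32)); print("block mm",c0,sz,a)
for n,zz,r in(("handle",.092,(.06,.12)),("cw",.052,(.04,.09)),("arm/disc",.042,(0,.034))):
    m=(abs(Z-zz)<.003)&(near>r[0])&(near<r[1]); p=P[m]; print(n,len(p),np.median(p,0).round(4),((p[:,:2].min(0)+p[:,:2].max(0))/2).round(4))
print(env.observe()["ee_pos"],env.observe()["tool_rot"],env.observe()["joint_positions"].round(2))
```

```text
970
block mm (491.8873596191406, -301.1654968261719) (23.409881591796875, 34.9322624206543) 65.94669342041016
handle 347 [ 0.5707 -0.3366  0.0918] [ 0.5719 -0.3369]
cw 1553 [ 0.437  -0.2772  0.0521] [ 0.4967 -0.302 ]
arm/disc 1912 [ 0.4838 -0.2939  0.0421] [ 0.492  -0.3014]
[ 0.49558394 -0.29809401  0.26062891] [-6.24129159e-01 -3.07888865e+00 -1.46119753e-03] [-0.14  0.25  0.72  1.73 -0.18  1.22  1.79]
```

View pics/w2.png

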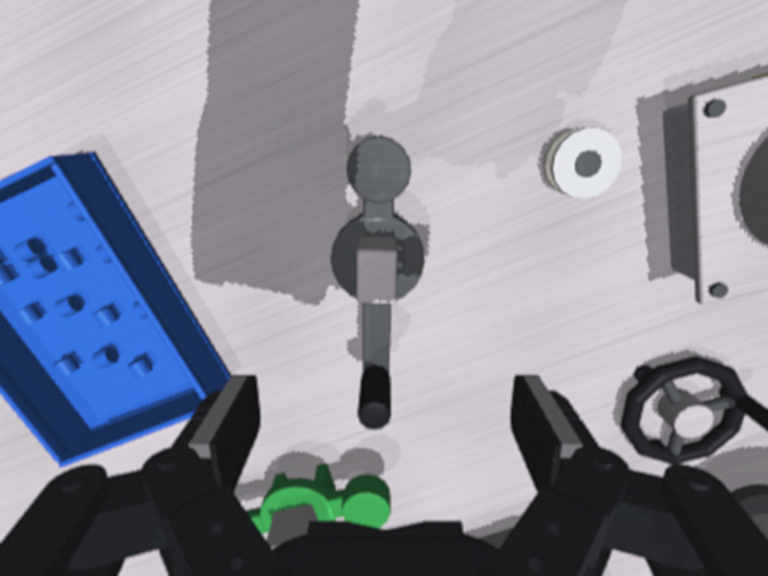

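The crank's axis is at (0.492, -0.301) with its x direction at -24°. The block measures 23.4 x 34.9 mm, which fits the given size, so I'll descend and grasp.

Call:
servo_tool(delta_pos=[[0.22,-0.43,1.5],[0,0,2],[0,0,2],[0,0,2],[0,0,2],[0,0,2],[0,0,1.5],[0,0,1],[0,0,0],[0,0,0],[0,0,0],[0,0,0],[0,0,0],[0,0,0],[0,0,0],[0,0,0],[0,0,0],[0,0,0]], spin=[1.1,0,0,0,0,0,0,0,0,0,0,0,0,0,0,0,0,0], grip=[8.5,8.5,8.5,8.5,8.5,8.5,8.5,8.5,8.5,8.5,1.5,1.5,1.5,1.5,1.5,1.5,1.5,1.5], newtons=70)

```text
time: 5.4
ee_pos: [0.4913, -0.3032, 0.1211]
tool_rot: [0.658, 3.071, 0.0]
wrist_force: [-1.2, 1.4, 6.2]
grip_width: 0.0232
finger_force: 68.8
```

Call:
servo_tool(delta_pos=[[0,0,-1],[0,0,-2],[0,0,-2],[0,0,-2],[0,0,-2],[0,0,-2],[0,0,-2],[0,0,-1],[0,0,0],[1.46,3.3,0],[1.46,3.3,0],[1.46,3.3,0],[1.46,3.3,0],[1.46,3.3,0],[1.46,3.3,0],[1.46,3.3,0],[1.46,3.3,0],[1.46,3.3,0],[1.46,3.3,0]], spin=[0,0,0,0,0,0,0,0,0,0,0,0,0,0,0,0,0,0,0], grip=[1.5,1.5,1.5,1.5,1.5,1.5,1.5,1.5,1.5,1.5,1.5,1.5,1.5,1.5,1.5,1.5,1.5,1.5,1.5])

```text
time: 7.3
ee_pos: [0.4921, 0.059, 0.2594]
tool_rot: [-0.658, -3.07, 0.001]
wrist_force: [0.3, 0.2, -7.1]
grip_width: 0.0228
finger_force: 70.3
```

Call:
servo_tool(delta_pos=[[1.46,3.3,0],[1.46,3.3,0],[1.46,3.3,0],[1.46,3.3,0],[1.46,3.3,0],[1.46,3.3,0],[1.46,3.3,0],[0,0,0],[0,0,0],[0,0,0],[0,0,0],[0,0,0],[0,0,0],[0,0,0],[0,0,0],[0,0,0],[0,0,0],[0,0,0],[0,0,0]], spin=[0,0,0,0,0,0,0,-7,-7,-7,-7,-7,-7,-7,-7,-7,-6.6,0,0], grip=[1.5,1.5,1.5,1.5,1.5,1.5,1.5,1.5,1.5,1.5,1.5,1.5,1.5,1.5,1.5,1.5,1.5,1.5,1.5])

```text
time: 9.2
ee_pos: [0.4941, 0.31, 0.2595]
tool_rot: [1.207, -2.898, 0.001]
wrist_force: [-0.5, 0.1, -6.5]
grip_width: 0.0233
finger_force: 71.0
```

Run:
```python
from h import *
im,d,K,c=cap("wrist"); save(im,"w3.png"); np.savez("w3.npz",im=im,d=d,M=K[3],f=K[:3])
s=env.observe();print(s["joint_positions"].round(2),s["wrist_force"],s["grip_width"])
im,d,K,c=cap("side"); save(im[230:384,200:440],"s3.png",3)
P=cloud(d,K)
```

```text
[-0.75  0.23  0.13  1.7  -0.03  1.22  1.75] [-0.93616652 -0.6686729  -6.70896965] 0.022925312544473518
```

View pics/w3.png

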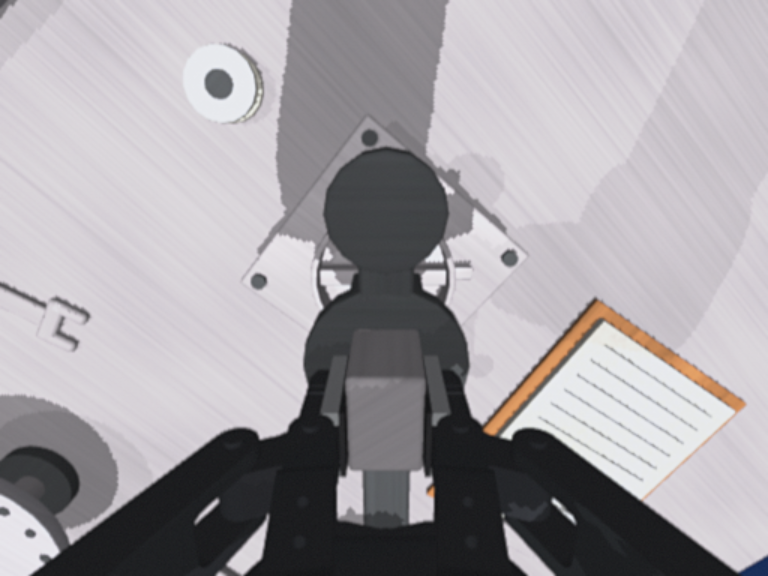

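The wrist view shows the crank held with its arm square to the bar. The counterweight is at (387,208), and the bar and pointer lie along row 270 out to (470,270).

Run:
```python
from h import *
z=np.load("w3.npz"); K=(*z["f"],z["M"]); P=cloud(z["d"],K); M=P.reshape(-1,3)
R=cv2.Rodrigues(np.array([1.207,-2.898,.001]))[0]; t=np.array([.4941,.31,.2595]); T=(P-t)@R
Z=P[:,:,2]
def box(m,n): p=P[m]; print(n,len(p),np.median(p,0).round(4),"tool",((T[m].min(0)+T[m].max(0))/2).round(4))
m=(Z>.17)&(Z<.21)&(T[:,:,0]>.04)&(abs(T[:,:,1])<.022); box(m,"cw"); zz=Z[m]; print(np.percentile(zz,[5,50,95]))
c,r=cv2.minEnclosingCircle((T[m&(abs(Z-np.median(zz))<.004)][:,:2]*1000).astype(np.float32)); print("cw circle tool",c,r,"expect x 60")
# rim/ pointer
p=plane([(320/1.5,270/1.5),(470/1.5,270/1.5)],.068,K); print(p.round(4), np.degrees(np.arctan2(*(p[1]-p[0])[[1,0]])))
m=(abs(Z-.076)<.003); p=P[m][:,:2]; p=p[np.hypot(*(p-[.4945,.3105]).T)<.06]; A=np.c_[2*p,np.ones(len(p))]; s=np.linalg.lstsq(A,(p**2).sum(1),rcond=None)[0]; print("circle",s[:2],np.sqrt(s[2]+s[:2]@s[:2]),len(p))
```

```text
cw 5442 [0.4504 0.2674 0.1905] tool [0.0598 0.0008 0.0781]
[0.18932616 0.19050408 0.19156338]
cw circle tool (59.32154083251953, 1.0198158025741577) 19.963838577270508 expect x 60
[[0.519  0.2799 0.068 ]
 [0.4537 0.3446 0.068 ]] 135.2544374981988
circle [0.49493291 0.30997835] 0.041561093061564885 453
```

Call:
servo_tool(delta_pos=[[0,0,1.5],[0,0,1.5],[0,0,1.5],[0,0,1.5],[0,0,1.0],[0,0,0.6],[0,0,0.4],[0,0,0.3],[0,0,0.15],[0,0,0],[0,0,0]], spin=[0,0,0,0,0,0,0,0,0,0,0], grip=[1.5,1.5,1.5,1.5,1.5,1.5,1.5,1.5,1.5,1.5,1.5])

```text
time: 10.4
ee_pos: [0.4946, 0.3105, 0.1766]
tool_rot: [-1.213, 2.897, 0.0]
wrist_force: [-0.4, 0.1, -6.6]
grip_width: 0.023
finger_force: 71.0
```

Call:
servo_tool(delta_pos=[[0,0,0.1],[0,0,0.1],[0,0,0],[0,0,0]], spin=[0,0,0,0], grip=[1.5,1.5,1.5,1.5])

```text
time: 10.8
ee_pos: [0.4947, 0.3105, 0.1751]
tool_rot: [-1.212, 2.897, 0.001]
wrist_force: [-3.4, -2.1, 4.7]
grip_width: 0.0231
finger_force: 72.4
```

It has seated: the downward force changed at the expected height. Now I'll turn it clockwise.

Call:
servo_tool(delta_pos=[[0,0,0],[0,0,0],[0,0,0],[0,0,0],[0,0,0],[0,0,0],[0,0,0],[0,0,0],[0,0,0],[0,0,0],[0,0,0],[0,0,0],[0,0,0],[0,0,0],[0,0,0],[0,0,0]], spin=[0,0,4,4,4,4,4,4,4,4,4,4,4,4,4,0], grip=[1.5,1.5,1.5,1.5,1.5,1.5,1.5,1.5,1.5,1.5,1.5,1.5,1.5,1.5,1.5,1.5])

```text
time: 12.4
ee_pos: [0.4961, 0.3092, 0.1751]
tool_rot: [0.186, 3.133, -0.0]
wrist_force: [2.9, -3.3, 3.7]
grip_width: 0.023
finger_force: 72.3
```

Run:
```python
from h import *
im,d,K,c=cap("side"); save(im[230:384,200:400],"s4.png",4)
im,d,K,c=cap("wrist"); save(im,"w4.png",1)
s=env.observe();print(s["joint_positions"].round(2),s["wrist_torque"],s["wrist_force"])
```

```text
[-0.86  0.31  0.27  1.79 -0.09  1.05  0.89] [-1.3757153  -0.66211369  0.03895972] [ 2.90807362 -5.12188152  3.59307695]
```

View pics/s4.png

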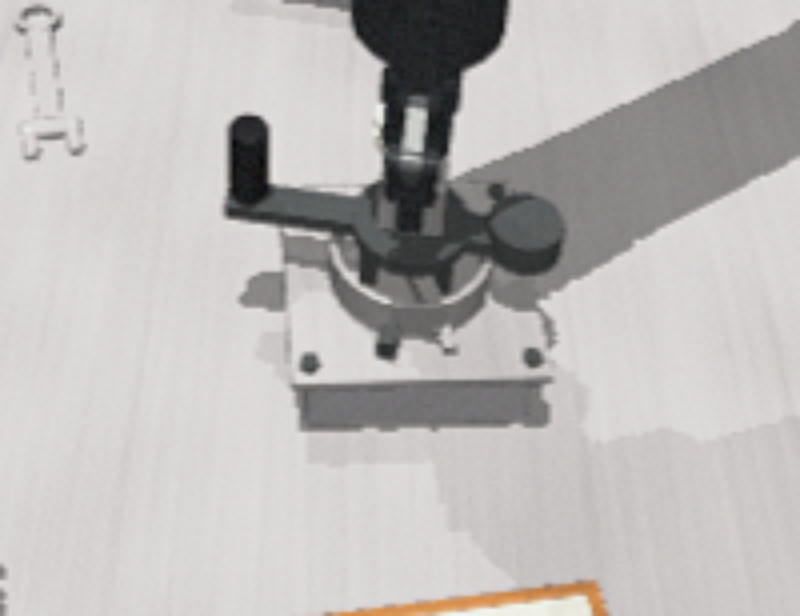

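The crank stands inside the cup. The pointer has moved to (450,340), and the stop block is at (387,345), so I'll keep turning.

Call:
servo_tool(delta_pos=[[0,0,0],[0,0,0],[0,0,0],[0,0,0],[0,0,0],[0,0,0],[0,0,0],[0,0,0]], spin=[3,3,3,3,3,3,3,0], grip=[1.5,1.5,1.5,1.5,1.5,1.5,1.5,1.5])

```text
time: 13.3
ee_pos: [0.496, 0.3092, 0.1751]
tool_rot: [0.753, 3.047, 0.0]
wrist_force: [2.3, -5.6, 5.8]
grip_width: 0.0229
finger_force: 72.5
```

Run:
```python
from h import *
im,d,K,c=cap("side"); save(im[230:384,200:400],"s5.png",4)
s=env.observe();print(s["joint_positions"].round(2),s["wrist_torque"],s["wrist_force"])
```

```text
[-0.91  0.31  0.32  1.8  -0.11  1.05  0.54] [-1.4087318  -0.43880994  0.07293291] [ 3.27494185 -5.56213369  4.68043612]
```

View pics/s5.png

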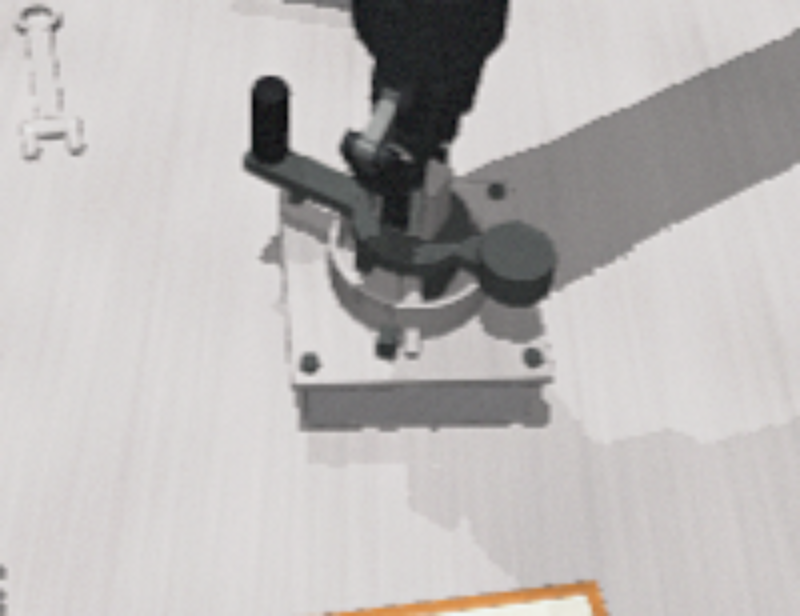

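The pointer is at (412,342), just short of the stop block, whose edge is near 397. About 4° is left.

Call:
servo_tool(delta_pos=[[0,0,0],[0,0,0],[0,0,0],[0,0,0]], spin=[2,2,0,0], grip=[1.5,1.5,1.5,1.5])

```text
time: 13.75
ee_pos: [0.4959, 0.3092, 0.1751]
tool_rot: [0.856, 3.02, 0.0]
wrist_force: [1.8, -5.8, 5.8]
grip_width: 0.023
finger_force: 72.6
```

Run:
```python
from h import *
im,d,K,c=cap("side"); save(im[290:330,280:330],"s6.png",8)
s=env.observe();print(s["wrist_torque"],s["wrist_force"])
```

```text
[-1.47051066 -0.34865024  0.05955031] [ 2.00343595 -5.28099592  4.50713474]
```

View pics/s6.png

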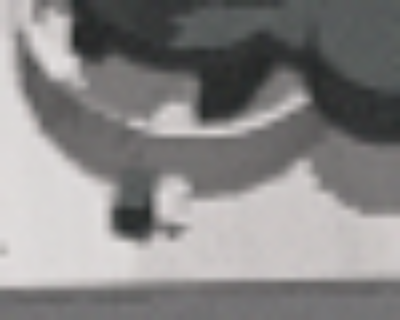

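The pointer at (172,205) now touches the stop block at (135,205). I'll release and lift off.

Call:
servo_tool(delta_pos=[[0,0,0],[0,0,0],[0,0,0],[0,0,0],[0,0,0],[0,0,0],[0,0,0],[0,0,0],[0,0,-1],[0,0,-1.5],[0,0,-2],[0,0,-2],[0,0,-2],[0,0,-2],[0,0,-2],[0,0,0],[0,0,0]], spin=[0,0,0,0,0,0,0,0,0,0,0,0,0,0,0,0,0], grip=[3,4,5.5,5.5,5.5,5.5,5.5,5.5,5.5,5.5,5.5,5.5,5.5,5.5,5.5,5.5,5.5])

```text
time: 15.5
ee_pos: [0.4946, 0.3104, 0.3004]
tool_rot: [0.855, 3.022, 0.002]
wrist_force: [-1.2, -0.3, -0.6]
grip_width: 0.0549
finger_force: 0.0
```

Run:
```python
from h import *
im,d,K,c=cap("side"); save(im[210:384,200:400],"s7.png",3)
im,d,K,c=cap("wrist"); P=cloud(d,K); Z=P[:,:,2]; near=np.hypot(P[:,:,0]-.495,P[:,:,1]-.310)
m=(abs(Z-.132)<.006)&(near<.03); p=P[m]; print(len(p),np.median(p,0)); print("block",cv2.minAreaRect((p[:,:2]*1000).astype(np.float32)))
print(env.observe()["wrist_force"])
```

```text
1061 [0.49475796 0.31098455 0.1320006 ]
block ((495.75909423828125, 310.52020263671875), (23.989280700683594, 33.400386810302734), 58.56877136230469)
[-0.56853925  1.02979718 -0.35630754]
```

View pics/s7.png

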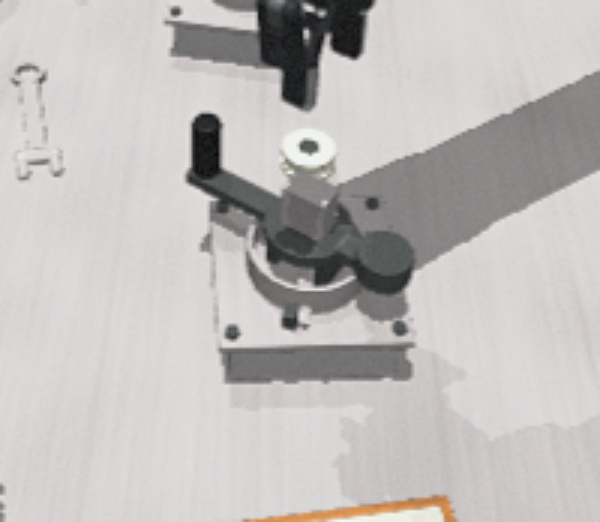

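The crank stands free and upright in the cup. Its block top is at 0.132 m, as expected, the pointer is at the stop, and the gripper is clear.

```bash
python3 -c "
from station import env
print(env.hand_in())"
```

```text
the job is handed in; nothing more can be done
None
```

The crank is seated in the drive cup over the bar, the drive is turned clockwise until its pointer meets the stop block, the gripper is clear, the handwheel was not touched, and the job is handed in; no verdict was returned.

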